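# Close a small clock case in the hand lever press

### The arm

A 6-joint arm with a two-finger parallel gripper is mounted at the origin on a cart in front of the work surface, level with it; the furniture and walls round the work are solid. World frame = base frame: x ahead of the robot, y to its left, z up, the work surface at z = 0. Lengths are in m, angles in rad, forces in N, time in s.
With the tool pointing down it reaches from about 0.25 to 0.85 m from the base axis. Payload 12.5 kg.
Tool frame: the origin (TCP) lies between the finger pads; the fingertips stand 19 mm ahead of it and the grasp point (between the pads) is the TCP; z points along the fingers, y is the direction in which the jaws open and shut (so a half turn about z gives the same grasp; the last joint's range is limited). The gripper opens to 93 mm and grips with 3 to 60 N. Pads are 15 mm wide; open, the fingers measure 128 mm over their backs; the gripper's body (75 mm by 188 mm) begins 65 mm behind the grasp point.
Start: joints at [-1.288, 0.351, 1.652, -0, 1.139, -0.085], TCP at [0.198, -0.513, 0.238] pointing down, gripper open.
Joint ranges: [-2.75, 2.75], [-0.79, 2.1], [0.01, 2.65], [-1.57, 4.71], [0.07, 3.14], [-2.87, 2.87]. Speed limits (rad/s): [2.22, 2.22, 2.79, 3.14, 3.14, 3.14].

### API

Orientations are given as a unit quaternion [x, y, z, w].
In Python, from cell import ctrl, eyes, workorder, spotter gives the robot as it stands.
- The arm moves only by the tool servo_tool, never from a script. Its argument "steps" is a list of rows, each a list of 2 entries, a list of its own where there are three numbers: the shift along the world's x, y, z in cm, then the turn about the world's z in rad. In form: [[[dx, dy, dz], turn], ...]. A call has 1 to 12 rows; each row is the pose to reach, as a shift and turn from the pose commanded when the call began; what a row does not reach only later rows make up. A row lasts 1/12 s, in which the tool goes at most 41.7 mm and 7.16 degrees, less where a joint would pass 70% of its speed; a pose out of reach is approached as far as the arm can. A call with a gripper value outside its range is refused whole. "fingers" is the opening, from 0 (shut) to 1 (fully open), set as the call begins (left out, the last holds). The fingers move at their own pace and stop on an object; "newtons" is the grip in N (left out, the last holds). Time passes only in rows, so rows that repeat a pose let the fingers close. It gives the time, the measured TCP pose, the force and the opening at its end, in the units of the state.
- ctrl.get_state(): the state, without advancing time (a new reading comes with each control period).
- eyes.read_camera(name): name is "side" or "top" or "wrist"; returns a dict with "pixels" (420x560x3 uint8, blue, green, red), "depth" (420x560 float32, m along the optical axis (not along the pixel's ray), 0 where there is no reading), "intrinsics" (3x3 intrinsics, pixels), "dist_coeffs" ([k1, k2, p1, p2, k3] as OpenCV has them; the pictures are not rectified), "camera_from_world" (4x4, takes a point from world to camera coordinates); the wrist camera has in their place "mount" (4x4, takes a point from camera to tool coordinates, whose origin is the TCP and whose axes are the flange's). Camera axes: x right, y up, looking along -z (the intrinsics and any distortion apply to the point x, -y, -z); pixel columns grow to the right and rows downward; lengths in m; the calibration is good to about 2 mm. A picture is of the moment at which its call begins: read the wrist's pose just before it.
- workorder.hand_in(): hands the job in, once; it reports no verdict.
Trained networks look in the newest picture that a camera, given by its name, has taken for a name from the list of things; names that differ only in an ending like _2 or _b are one class to them, and where a whole thing is asked for, a point or a joint stands for the part that bears it (a point fixed in the world has none). Each returns a list of dicts, best first, with "conf" (0 to 1); they miss things now and then, are a little off and sometimes report something else, mostly with a low value. They report only what shows in the picture. A call takes as long as a camera call.
- spotter.masks_of(camera, query): "region" (420x560 bool, what is visible of it) and "bbox" ([left, top, width, height] in pixels, round what is visible of it).
The state is a dict: "t": time; "joints": joint angles; "joint_velocities": joint speeds; "tau": joint torques, N m; "tool_pos": TCP position; "eef_rot": TCP orientation; "force": force on the tool from outside, world axes, zero at the start; "ft_torque": the same for the moment, N m; "finger_gap": opening from 0.0 (shut) to 1.0 (fully open).
Only numpy, scipy, OpenCV 4.12 (cv2) and the standard library are available. Lean on these libraries where they do the work, as an engineer would, in place of code of your own. Each camera call takes 0.05 s, during which the arm holds its last target. There are 200 camera calls.

### The job

With the press arm still locked up, finish stacking the clock case in the nest of the lever press: set the blue spacer ring squarely on the brass case body between the four guide pins, then the copper back plate on the ring. Only then flip the red safety catch fully over to the side, pull the press arm down by its pull bar until it stops, so that the rubber foot squeezes the case, and finish while still gripping the bar and holding the arm down there. Leave the loose tools, the wax ring and the bead dish where they are.

Things in the scene. Friction and masses are not known exactly. Their poses are not given: they have to be found in the camera images.
- press: grey hand lever press, bolted down: base 225 x 108 mm and 18 mm high. Origin under the base, below the nest axis; x points from the front (operator's side) to the rear, y to its left, z up. The base reaches from x = -80 to +145 mm. It never moves during the job, but where it stands and how it is turned varies.
- nest (a point): centre of the nest floor, 28 mm above the counter, with the axes of the press. Four 8 mm steel guide pins stand round it at (+-21.6, +-21.6) mm, 30 mm tall with tapered tips; a 50 mm part fits between them with 1.5 mm to spare all round. Fingers fit in the 35 mm gaps between pins; use those at +-y, since the raised arm stands behind (+x).
- case_body: brass clock case body, 50 mm diameter, 16 mm high, open at the top, already standing loose in the nest. Origin at the centre of its underside.
- block: grey fibre block, 100 (its x) by 140 (its y) mm, on a thin plywood base, its top 25 mm above the counter, fixed on the counter among papers; origin at the centre of its underside. The ring and the plate lie on it side by side along its y, about 76 mm apart (which is where varies); there is free room for fingers on their +-x sides, and about 25 mm between them.
- spacer_ring: blue plastic spacer ring, 50 mm outside, 39 mm inside, 8 mm high, lying flat on the block. Origin at the centre of its underside. In place its underside is 16 mm above the nest floor.
- back_plate: copper-coloured round back plate, 50 mm diameter, 6 mm thick, lying flat on the block. Origin at the centre of its underside. In place its underside is 24 mm above the nest floor (its top level with the pin tops).
- catch (a joint): safety catch angle: 0 to 0.1 locked (a steel gate lies across the front of the arm and blocks it), 1.3 rad flipped fully over (stop). Axle along the press's x, 45 mm left (+y) of the nest axis, 106 mm above the counter; the red tab goes over to the press's left (+y). Moves easily (about 1 N at the tab), stays where it is left; the gate clears the arm from 0.5 rad.
- catch_tab (a point): tip of the red tab of the catch, 14 mm (press x) by 7 mm (press y), which stands upright 32 mm above the axle while locked. When locked it is at (58, 45, 138) mm in the press frame. Push it from its right side (-y) to the left, or pinch it.
- press_arm (a joint): angle of the press arm: 0 raised (leaning back 15 degrees from upright, held up by a return spring), 1.833 rad at its lower stop (arm level). About 2 to 4 N at the pull bar move it; over the last 4 degrees the sprung foot bears on a complete stack and it takes up to about 12 N. It springs back up when let go.
- press_pivot (a point): hinge of the press arm on the mid plane of the press: 100 mm behind the nest axis (press x), 80 mm above the counter. The hinge axis is the press's y; the pull bar swings over towards the front (-x) and down on a radius of 180 mm.
- pull_bar: black round grip bar of 16 mm diameter at the end of the press arm, lying along the press's y, 86 mm free between the two prongs (a D handle, with 42 mm free between the bar and the crosspiece). The bar turns freely on its axle, so fingers gripping it from above, in front and behind, can stay upright. Origin at its middle.
- press_foot: round rubber press foot, 36 mm diameter, spring-mounted under the arm. Origin at the centre of its face, which points down at the lower stop and then meets the back plate.
- wax_ring: green wax ring blank, 26 mm; to be left alone.
- tweezers: steel tweezers, 122 mm long; to be left alone.
- dish: white dish with gold beads, 63 mm diameter, 22 mm high; to be left alone.
- graver: graver (engraving tool) with a brown mushroom-shaped wooden handle, 91 mm long, lying on the counter; to be left alone.

How it is judged:
On the way, in this order (a step that is already met when the one before it is completed fails the run):
1. the spacer ring lies squarely on the case body in the nest, let go (horizontal distance between spacer_ring and nest below 0.003 m and z of spacer_ring in the frame of nest between 0.014 and 0.018 m and angle between spacer_ring's own z axis and vertical below 0.08 rad and contact force between the fingers and spacer_ring below 0.1 N), for 0.2 s.
2. the back plate lies squarely on the spacer ring in the nest, let go (horizontal distance between back_plate and nest below 0.003 m and z of back_plate in the frame of nest between 0.022 and 0.026 m and angle between back_plate's own z axis and vertical below 0.08 rad and contact force between the fingers and back_plate below 0.1 N), for 0.2 s.
3. the safety catch is flipped over, with the arm still up (value of joint catch above 1.05 rad and value of joint press_arm below 0.3 rad), for 0.2 s.
4. the arm is pulled down to its stop and the foot squeezes the case (value of joint press_arm above 1.79 rad and contact force between press_foot and back_plate above 7 N), for 0.3 s.
At the end, for the whole second after the job is handed in: Body, ring and back plate lie squarely stacked in the nest (within 3 mm of its axis, seated within about 2 mm), the catch is over (above 1.05 rad), and the fingers hold the pull bar (above 2 N) with the arm at its stop (above 1.79 rad) and the foot pressing the back plate with over 7 N (all of step 4 and contact force between the fingers and pull_bar above 2 N and value of joint catch above 1.05 rad and horizontal distance between each of case_body, spacer_ring, back_plate and nest below 0.003 m and z of spacer_ring in the frame of nest between 0.0135 and 0.018 m and z of back_plate in the frame of nest between 0.021 and 0.026 m and angle between each of spacer_ring, back_plate's own z axis and vertical below 0.08 rad); the arm keeps its last pose, push and grip.
It fails at once if the graver, wax ring, tweezers or bead dish moved by more than 30 mm (distance of any of graver, wax_ring, tweezers, dish from where it was at the start of the episode above 0.03 m).
It also fails if it takes over 72 s, if anything falls off the work surface, if the arm or the gripper's body presses on something with over 40 N, if the wrist force passes 120 N, or if a joint passes its speed limit or range.

## Working session

There is one attempt and no reset: what is moved stays moved. The work goes in short steps, Python scripts to look and compute and a tool call to move; the robot and the scene stay as the last step left them, time stands still between calls to the robot, and variables do not carry over. Pictures are saved under pics/ and viewed, about 8 in all and at most 12, crops included, and the job is handed in when it is done.

Besides the shell and the picture viewer there is one more tool, called after ">>>" as a command line: name --argument value ..., lists and objects as JSON in quotes. servo_tool: Moves the arm, as the interface text tells. Its arguments: {"type":"object","properties":{"steps":{"type":"array"},"fingers":{"type":"number"},"newtons":{"type":"number"}},"required":["steps"]}

```bash
mkdir -p pics; ls
cat > h.py <<'E'
import numpy as np, cv2
from cell import ctrl, eyes, workorder, spotter
from scipy.spatial.transform import Rotation as R
def cam(name):
    s=ctrl.get_state(); c=eyes.read_camera(name)
    if 'camera_from_world' in c: T=np.linalg.inv(np.array(c['camera_from_world']))
    else:
        W=np.eye(4); W[:3,:3]=R.from_quat(s['eef_rot']).as_matrix(); W[:3,3]=s['tool_pos']; T=W@np.array(c['mount'])
    c['T']=T; return c
def rays(c,uv):
    p=cv2.undistortPoints(np.array(uv,float).reshape(-1,1,2),np.array(c['intrinsics']),np.array(c['dist_coeffs'])).reshape(-1,2)
    return np.c_[p[:,0],-p[:,1],-np.ones(len(p))]
def pts(c,uv):
    uv=np.array(uv).reshape(-1,2).astype(int); d=c['depth'][uv[:,1],uv[:,0]]
    X=rays(c,uv)*d[:,None]; X=X[d>0]
    return X@c['T'][:3,:3].T+c['T'][:3,3]
def plane(c,uv,z):
    r=rays(c,uv)@c['T'][:3,:3].T; o=c['T'][:3,3]
    return o+r*((z-o[2])/r[:,2])[:,None]
def proj(c,P):
    M=np.linalg.inv(c['T']); X=np.array(P).reshape(-1,3)@M[:3,:3].T+M[:3,3]
    X=X*[1,-1,-1]
    return cv2.projectPoints(X.reshape(-1,1,3),np.zeros(3),np.zeros(3),np.array(c['intrinsics']),np.array(c['dist_coeffs']))[0].reshape(-1,2)
def mask(name,q):
    l=spotter.masks_of(name,q); return l
def mp(c,m):
    v,u=np.nonzero(m); return pts(c,np.c_[u,v])
E
python3 - <<'E'
from h import *
s=ctrl.get_state(); print(s['t'],s['tool_pos'],s['eef_rot'],s['finger_gap'])
im=[]
for n in ['top','side']:
    c=cam(n); im.append(c['pixels']); cv2.imwrite(f'pics/{n}0.png',c['pixels']); print(n,c['T'][:3,3].round(3))
    for q in ['press','case_body','block','spacer_ring','back_plate','catch','pull_bar','press_arm','dish','graver','tweezers','wax_ring']:
        for m in mask(n,q)[:2]:
            P=mp(c,m['region'])
            if len(P): print(q,round(m['conf'],2),m['bbox'],np.median(P,0).round(3),P.min(0).round(3),P.max(0).round(3))
E
```

```text
pics
0.0 [ 0.19768739 -0.51292576  0.23711767] [ 9.83138552e-01  1.82861402e-01 -6.40304470e-05 -5.38605170e-04] 1.0000114825608497
top [ 0.335 -0.087  1.528]
press 0.8 [315.4, 178.1, 83.7, 88.2] [ 0.472 -0.345  0.022] [ 0.324 -0.498 -0.008] [ 0.612 -0.223  0.268]
case_body 0.67 [332.4, 228.6, 13.0, 20.2] [ 0.416 -0.307  0.04 ] [ 0.394 -0.333  0.028] [ 0.439 -0.283  0.051]
case_body 0.48 [362.2, 200.4, 6.2, 9.8] [ 0.497 -0.367  0.192] [ 0.485 -0.379  0.17 ] [ 0.507 -0.354  0.204]
block 0.74 [355.7, 177.9, 43.3, 32.5] [ 0.516 -0.377  0.205] [ 0.483 -0.498 -0.007] [ 0.595 -0.341  0.268]
block 0.73 [195.2, 209.7, 48.4, 31.1] [0.426 0.081 0.023] [ 0.379 -0.001 -0.005] [0.491 0.151 0.042]
back_plate 0.66 [224.6, 219.2, 11.4, 20.1] [0.436 0.037 0.03 ] [0.414 0.017 0.021] [0.459 0.059 0.038]
catch 0.62 [338.3, 198.4, 23.7, 18.0] [ 0.51  -0.335  0.138] [ 0.482 -0.361  0.104] [ 0.522 -0.299  0.146]
pull_bar 0.72 [148.6, 209.8, 19.9, 18.1] [0.468 0.269 0.01 ] [ 0.439  0.237 -0.002] [0.495 0.301 0.027]
pull_bar 0.64 [368.9, 177.6, 27.9, 23.2] [ 0.533 -0.395  0.259] [ 0.503 -0.452 -0.006] [ 0.60
[... 1032 characters left out ...]
7.1] [ 0.506 -0.329  0.124] [ 0.482 -0.617 -0.002] [ 0.557 -0.294  0.144]
pull_bar 0.75 [281.7, 281.9, 21.2, 18.9] [0.44  0.045 0.031] [0.417 0.02  0.023] [0.465 0.067 0.035]
pull_bar 0.61 [263.9, 117.4, 19.8, 17.8] [ 0.537 -0.384  0.258] [ 0.508 -0.991  0.002] [ 0.65  -0.352  0.263]
press_arm 0.77 [256.4, 119.2, 34.7, 62.8] [ 0.52  -0.371  0.198] [ 0.484 -1.1   -0.005] [ 0.661 -0.299  0.263]
dish 0.67 [248.6, 366.1, 15.7, 30.8] [0.491 0.279 0.012] [ 0.462  0.234 -0.001] [0.507 0.405 0.219]
graver 0.67 [329.9, 250.9, 2.9, 11.6] [ 0.356 -0.106  0.019] [ 0.348 -0.134  0.011] [ 0.361 -0.1    0.025]
graver 0.46 [277.4, 306.8, 15.1, 5.4] [0.456 0.094 0.032] [0.439 0.088 0.028] [0.468 0.11  0.036]
```

Run:
```python
import cv2,numpy as np
a=cv2.imread('pics/top0.png')[165:285,140:420]; b=cv2.imread('pics/side0.png')[105:405,190:390]
a=cv2.resize(a,None,fx=2.8,fy=2.8,interpolation=cv2.INTER_CUBIC)
cv2.imwrite('pics/a.png',a)
b=cv2.resize(b,None,fx=2,fy=2,interpolation=cv2.INTER_CUBIC);cv2.imwrite('pics/b.png',b)
```

```text
(no output)
```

View pics/a.png

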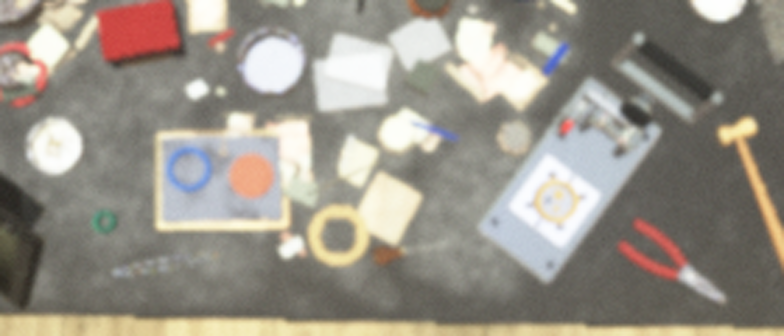

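View pics/b.png

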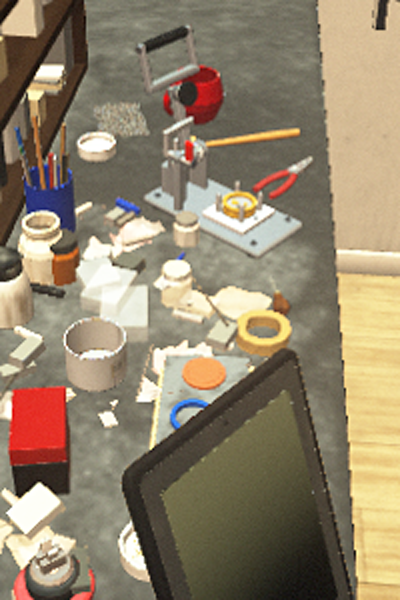

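>>> servo_tool --steps '[[[2,4,1],0.1],[[4,8,2],0.2],[[6,12,3],0.3],[[8,16,4],0.4],[[10,20,5],0.5],[[11,23,6],0.6],[[12,26,6],0.6],[[12,26,6],0.6],[[12,26,6],0.6]]'

```text
t: 2.05
tool_pos: [0.3184, -0.2518, 0.2982]
eef_rot: [0.884, 0.467, 0.0, 0.001]
force: [0.2, -0.5, 0.2]
finger_gap: 0.998
```

Run:
```python
from h import *
s=ctrl.get_state(); print(s['t'],s['tool_pos'].round(4),s['joint_velocities'])
c=cam('wrist'); cv2.imwrite('pics/w1.png',c['pixels']); print(np.array(c['mount']).round(3), c['intrinsics'])
np.save('w1.npy',np.array([0]))
for q in ['press','case_body','catch','graver','tweezers']:
    for m in mask('wrist',q)[:2]:
        P=mp(c,m['region'])
        if len(P): print(q,round(m['conf'],2),m['bbox'],np.median(P,0).round(3),P.min(0).round(3),P.max(0).round(3))
        if q=='press':
            B=P[(P[:,2]>.012)&(P[:,2]<.024)]
            r=cv2.minAreaRect((B[:,:2]*1000).astype(np.float32)); print(r, cv2.boxPoints(r))
```

```text
2.05 [ 0.3184 -0.2518  0.2982] [-0.06249333  0.03113418 -0.01803659 -0.00855202 -0.00813905 -0.02868234]
[[ 0.     0.963  0.27   0.075]
 [ 1.    -0.     0.001  0.   ]
 [ 0.001  0.27  -0.963 -0.148]
 [ 0.     0.     0.     1.   ]] [[306.98296823   0.         278.76019008]
 [  0.         306.98296823 206.29915289]
 [  0.           0.           1.        ]]
press 0.74 [298.7, 123.7, 261.3, 136.9] [ 0.484 -0.343  0.029] [ 0.322 -0.605 -0.001] [ 0.69  -0.218  0.221]
((501.6434020996094, -367.56787109375), (108.92034912109375, 368.7054748535156), 53.75669479370117) [[ 320.7627  -302.49857]
 [ 618.1287  -520.4829 ]
 [ 682.5241  -432.63718]
 [ 385.15808 -214.65283]]
case_body 0.74 [342.5, 152.9, 37.9, 36.5] [ 0.417 -0.306  0.041] [ 0.393 -0.336  0.027] [ 0.44  -0.279  0.058]
catch 0.84 [427.3, 134.0, 64.8, 65.1] [ 0.51  -0.332  0.138] [ 0.48  -0.461 -0.   ] [ 0.602 -0.294  0.145]
graver 0.56 [233.9, 63.0, 43.5, 48.6] [ 0.357 -0.12   0.018] [ 0.343 -0.178 -0.   ] [ 0.367 -0.101  0.025]
```

View pics/w1.png

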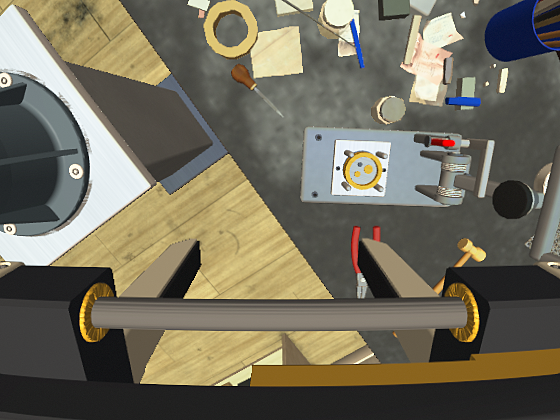

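>>> servo_tool --steps '[[[1.5,4,-1],0.1],[[3,8,-2],0.2],[[4.5,12,-3],0.3],[[6,16,-4],0.4],[[7.5,20,-5],0.5],[[9,24,-6],0.6],[[10.5,28,-7],0.6],[[11.4,31,-8],0.6],[[11.4,31,-8],0.6],[[11.4,31,-8],0.6]]'

```text
t: 3.18
tool_pos: [0.4319, 0.0579, 0.2166]
eef_rot: [0.707, 0.707, -0.001, -0.001]
force: [-0.4, -0.6, -0.3]
finger_gap: 1.001
```

Run:
```python
from h import *
s=ctrl.get_state(); print(s['t'],s['tool_pos'].round(4),s['joint_velocities'].round(3),s['joints'].round(2))
c=cam('wrist'); cv2.imwrite('pics/w2.png',c['pixels'])
for q in ['block','spacer_ring','back_plate']:
    for m in mask('wrist',q)[:2]:
        P=mp(c,m['region'])
        v,u=np.nonzero(m['region'])
        if len(P): print(q,round(m['conf'],2),m['bbox'],np.median(P,0).round(3),P.min(0).round(3),P.max(0).round(3))
        z={'block':.025,'spacer_ring':.033,'back_plate':.031}[q]
        W=plane(c,np.c_[u,v],z)
        if q=='block': print(cv2.minAreaRect((W[:,:2]*1000).astype(np.float32)))
        else: print(cv2.minEnclosingCircle((W[:,:2]*1000).astype(np.float32)))
```

```text
3.1833 [0.4319 0.0579 0.2166] [-0.068 -0.039  0.012 -0.01   0.014 -0.046] [0.03 0.17 1.95 0.   1.02 0.03]
block 0.9 [228.9, 99.7, 103.3, 130.7] [0.432 0.088 0.026] [0.377 0.001 0.   ] [0.494 0.151 0.036]
((435.489501953125, 77.61920928955078), (107.37645721435547, 144.4438934326172), 1.6799663305282593)
spacer_ring 0.67 [273.7, 119.3, 45.3, 46.5] [0.447 0.111 0.034] [0.422 0.087 0.025] [0.47  0.135 0.036]
((446.1095886230469, 111.23624420166016), 25.03912353515625)
back_plate 0.89 [266.0, 186.9, 43.2, 37.9] [0.44  0.041 0.032] [0.417 0.013 0.025] [0.465 0.064 0.035]
((439.280029296875, 40.00214385986328), 25.394760131835938)
```

View pics/w2.png

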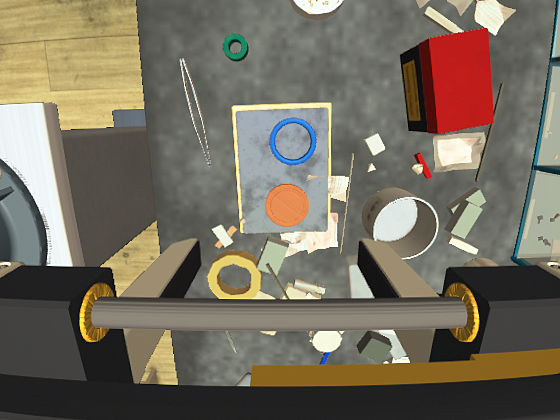

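>>> servo_tool --steps '[[[0.7,3,-3.5],0],[[1.4,5.3,-6.5],0],[[1.4,5.3,-9.7],0],[[1.4,5.3,-9.7],0],[[1.4,5.3,-9.7],0],[[1.4,5.3,-9.7],0]]'

```text
t: 3.88
tool_pos: [0.4465, 0.1088, 0.1224]
eef_rot: [0.709, 0.705, 0.001, 0.001]
force: [-0.2, -1.0, -0.2]
finger_gap: 1.004
```

```bash
cat > circ.py <<'E'
from h import *
def circ(q,z,cc='wrist',outer=True):
    c=cam(cc); out=[]
    for m in mask(cc,q)[:2]:
        cs=cv2.findContours(m['region'].astype(np.uint8),cv2.RETR_EXTERNAL,cv2.CHAIN_APPROX_NONE)[0]
        k=max(cs,key=len).reshape(-1,2)
        W=plane(c,k,z)[:,:2]*1000
        e=cv2.fitEllipse(W.astype(np.float32)); mc=cv2.minEnclosingCircle(W.astype(np.float32))
        print(q,round(m['conf'],2),m['bbox'],'ell',np.round(e[0],1),np.round(e[1],1),'enc',np.round(mc[0],1),round(mc[1],1),'depth z',np.median(mp(c,m['region'])[:,2]).round(4))
    return c
E
python3 - <<'E'
from circ import *
s=ctrl.get_state(); print(s['t'],s['tool_pos'].round(4),s['joint_velocities'].round(3),s['eef_rot'].round(4))
c=circ('spacer_ring',.033); 
for m in mask('wrist','back_plate')[:1]: print(m['conf'],m['bbox'])
cv2.imwrite('pics/w3.png',c['pixels'])
c=cam('top'); v,u=np.mgrid[190:260,190:270]; P=pts(c,np.c_[u.ravel(),v.ravel()])
for z in(.045,.07,.1):
  Q=P[(P[:,2]>z)&(P[:,0]>.46)&(P[:,1]<.2)]; print(z,len(Q),Q.min(0) if len(Q) else 0,Q.max(0) if len(Q) else 0)
E
```

```text
3.8833 [0.4465 0.1088 0.1224] [ 0.003 -0.019 -0.007  0.001 -0.007  0.006] [7.087e-01 7.055e-01 6.000e-04 5.000e-04]
spacer_ring 0.64 [250.9, 182.0, 56.9, 60.8] ell [445.9 111.4] [48.6 50.1] enc [446.1 111.4] 25.5 depth z 0.034
0.88 [246.5, 263.0, 54.7, 34.2]
0.045 520 [ 0.46002043 -0.08560708  0.04568475] [0.55741055 0.13563364 0.43623063]
0.07 433 [0.46002043 0.04188757 0.19035629] [0.5278411  0.13563364 0.43623063]
0.1 433 [0.46002043 0.04188757 0.19035629] [0.5278411  0.13563364 0.43623063]
```

View pics/w3.png

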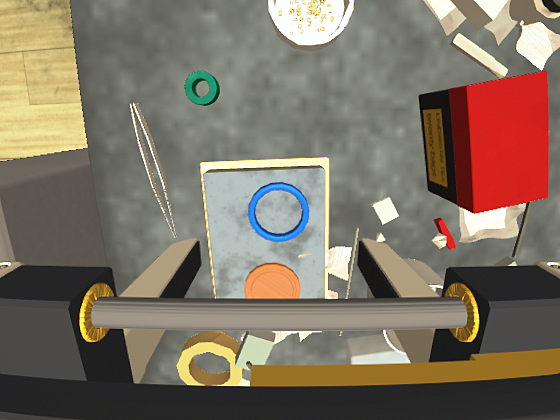

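>>> servo_tool --steps '[[[0,0.15,-3],0],[[0,0.15,-5.5],0],[[0,0.15,-6.5],0],[[0,0.15,-7.2],0],[[0,0.15,-7.4],0],[[0,0.15,-7.4],0],[[0,0.15,-7.4],0]]' --fingers 0.75 --newtons 12

```text
t: 4.67
tool_pos: [0.4464, 0.1114, 0.0476]
eef_rot: [0.708, 0.706, 0.001, 0.0]
force: [0.6, -0.1, -0.1]
finger_gap: 0.749
```

Level with the ring (tips ≈28.6 mm, ring top 33). Close a little lower.

>>> servo_tool --steps '[[[0,0,-0.15],0],[[0,0,-0.15],0],[[0,0,-0.15],0],[[0,0,-0.15],0],[[0,0,-0.15],0],[[0,0,-0.15],0],[[0,0,-0.15],0]]' --fingers 0.3 --newtons 12

```text
t: 5.25
tool_pos: [0.4459, 0.1113, 0.0454]
eef_rot: [0.708, 0.706, 0.0, 0.0]
force: [-1.1, -0.4, 4.8]
finger_gap: 0.53
```

>>> servo_tool --steps '[[[0,0,3],0],[[0,0,6.5],0],[[0,-1,10],0],[[-1,-4,13],-0.1],[[-2,-8,15.5],-0.2],[[-3,-12,15.5],-0.3],[[-4,-16,15.5],-0.4],[[-5,-20,15.5],-0.5],[[-6,-24,15.5],-0.6],[[-7,-28,15.5],-0.7],[[-8,-32,15.5],-0.8],[[-9,-36,15.5],-0.9]]'

```text
t: 6.25
tool_pos: [0.3557, -0.2464, 0.2002]
eef_rot: [0.946, 0.325, 0.0, 0.0]
force: [0.9, -0.2, 0.7]
finger_gap: 0.523
```

>>> servo_tool --steps '[[[-1,-5,0],-0.1],[[-2.3,-9,0],-0.1],[[-2.3,-11,0],-0.1],[[-2.3,-11,0],-0.1],[[-2.3,-11,0],-0.1],[[-2.3,-11,0],-0.1],[[-2.3,-11,0],-0.1]]'

```text
t: 6.83
tool_pos: [0.334, -0.3534, 0.2]
eef_rot: [0.96, 0.281, -0.0, -0.0]
force: [-0.9, -0.6, 0.5]
finger_gap: 0.528
```

Run:
```python
from circ import *
s=ctrl.get_state(); print(s['t'],s['tool_pos'].round(4),s['joint_velocities'].round(3),s['eef_rot'].round(4),s['finger_gap'])
c=circ('case_body',.044); cv2.imwrite('pics/w4.png',c['pixels'])
for m in mask('wrist','press')[:1]:
    P=mp(c,m['region']); print(m['bbox'])
    B=P[(P[:,2]>.012)&(P[:,2]<.023)]
    r=cv2.minAreaRect((B[:,:2]*1000).astype(np.float32)); print(r, cv2.boxPoints(r))
import pickle; pickle.dump(c,open('w4.pkl','wb'))
```

```text
6.8333 [ 0.334  -0.3534  0.2   ] [ 0.005 -0.004 -0.002 -0.     0.003 -0.003] [ 9.598e-01  2.806e-01 -1.000e-04 -3.000e-04] 0.5277097219490837
case_body 0.91 [255.8, 72.3, 56.8, 54.0] ell [ 417.1 -306.7] [48.7 50.2] enc [ 416.6 -306.9] 25.8 depth z 0.0412
[195.6, 1.4, 364.2, 169.6]
((500.8063049316406, -367.6568908691406), (108.4722671508789, 366.9888000488281), 53.494300842285156) [[ 321.0487  -302.09045]
 [ 616.0335  -520.4131 ]
 [ 680.5639  -433.22333]
 [ 385.5791  -214.9007 ]]
```

View pics/w4.png

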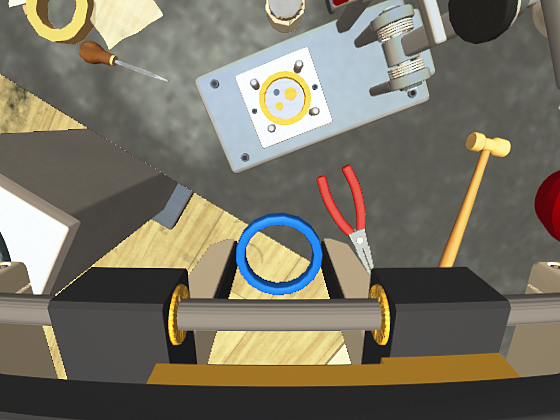

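Run:
```python
from h import *
import pickle; c=pickle.load(open('w4.pkl','rb'))
im=c['pixels'].copy()
h=cv2.inRange(cv2.cvtColor(im,cv2.COLOR_BGR2HSV),(100,120,50),(130,255,255)); h[:205]=0;h[300:]=0
k=max(cv2.findContours(h,cv2.RETR_EXTERNAL,cv2.CHAIN_APPROX_NONE)[0],key=len).reshape(-1,2)
for z in(.1876,.184):
  W=plane(c,k,z)[:,:2]*1000; print(cv2.fitEllipse(W.astype(np.float32)),cv2.minEnclosingCircle(W.astype(np.float32)))
n=np.array([.4173,-.3065]);a=-.637;Rm=np.array([[np.cos(a),-np.sin(a)],[np.sin(a),np.cos(a)]])
x0,y0,f=235,45,8
cr=cv2.resize(im[y0:y0+70,x0:x0+95],None,fx=f,fy=f,interpolation=cv2.INTER_CUBIC)
t=np.linspace(0,6.28,40)
for sx in(-1,1):
  for sy in(-1,1):
    q=n+Rm@np.array([sx*.0216,sy*.0216])
    for z,col in((.028,(0,255,0)),(.055,(0,0,255))):
      C=np.c_[q[0]+.004*np.cos(t),q[1]+.004*np.sin(t),np.full(40,z)]
      p=(proj(c,C)-[x0,y0]+.5)*f; cv2.polylines(cr,[p.astype(int)],True,col,1)
C=np.c_[n[0]+.025*np.cos(t),n[1]+.025*np.sin(t),np.full(40,.044)]
cv2.polylines(cr,[((proj(c,C)-[x0,y0]+.5)*f).astype(int)],True,(255,0,0),1)
cv2.imwrite('pics/w4c.png',cr)
```

```text
((334.7789001464844, -353.373046875), (48.9102668762207, 50.2692985534668), 119.94732666015625) ((334.8369140625, -353.42669677734375), 25.44940185546875)
((333.3784484863281, -354.2644958496094), (50.00613784790039, 51.395626068115234), 119.94742584228516) ((333.4377136230469, -354.3194580078125), 26.01966667175293)
```

View pics/w4c.png

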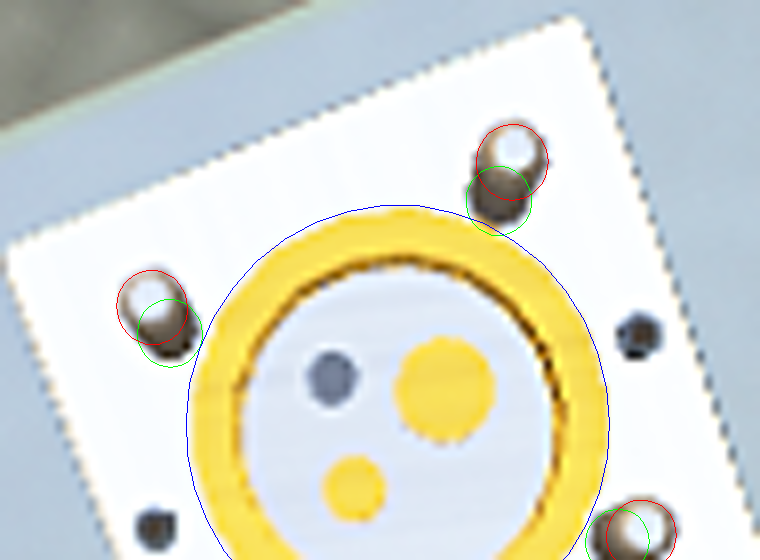

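>>> servo_tool --steps '[[[-2,3,0],0.12],[[-3,6,0],0.24],[[-3,6,0],0.36],[[-3,6,0],0.48],[[-3,6,0],0.6],[[-3,6,0],0.72],[[-3,6,0],0.84],[[-3,6,0],0.96],[[-3,6,0],1.08],[[-3,6,0],1.2],[[-3,6,0],1.32],[[-3,6,0],1.44]]'

```text
t: 7.98
tool_pos: [0.304, -0.294, 0.2003]
eef_rot: [0.534, 0.845, -0.0, 0.0]
force: [-0.4, -0.6, -0.6]
finger_gap: 0.53
```

>>> servo_tool --steps '[[[2,0,0],0.12],[[5,0,0],0.24],[[8,-0.5,0],0.36],[[11.3,-1.3,-2],0.48],[[11.3,-1.3,-5],0.495],[[11.3,-1.3,-7],0.495],[[11.3,-1.3,-7],0.495],[[11.3,-1.3,-7],0.495],[[11.3,-1.3,-7],0.495]]'

```text
t: 8.73
tool_pos: [0.4172, -0.3077, 0.1315]
eef_rot: [0.314, 0.949, -0.0, 0.001]
force: [0.0, -0.3, 0.5]
finger_gap: 0.529
```

>>> servo_tool --steps '[[[0,0.1,-2],0],[[0,0.1,-4],0],[[0,0.1,-4.5],0],[[0,0.1,-5],0],[[0,0.1,-5.5],0],[[0,0.1,-6],0],[[0,0.1,-6.3],0],[[0,0.1,-6.5],0],[[0,0.1,-6.5],0],[[0,0.1,-6.5],0]]'

```text
t: 9.57
tool_pos: [0.4169, -0.3066, 0.0653]
eef_rot: [0.314, 0.949, -0.0, 0.0]
force: [-0.2, 0.3, 0.4]
finger_gap: 0.526
```

Close to seated (1 mm above); release with a slight further lowering.

>>> servo_tool --steps '[[[0,0,-0.05],0],[[0,0,-0.05],0],[[0,0,-0.05],0],[[0,0,-0.05],0],[[0,0,-0.05],0]]' --fingers 0.68

```text
t: 9.98
tool_pos: [0.4169, -0.3065, 0.0647]
eef_rot: [0.314, 0.949, -0.0, 0.0]
force: [-0.1, 0.2, 0.8]
finger_gap: 0.679
```

>>> servo_tool --steps '[[[0,0,1],0],[[0,0,3],0],[[0,0,6.5],0],[[0,0,9],0],[[-3,2,9],-0.1],[[-5,5,9],-0.2],[[-5,5,9],-0.2],[[-5,5,9],-0.2]]'

```text
t: 10.65
tool_pos: [0.3663, -0.2558, 0.1556]
eef_rot: [0.407, 0.913, -0.0, 0.0]
force: [-0.2, -0.4, 0.6]
finger_gap: 0.683
```

Run:
```python
from circ import *
s=ctrl.get_state(); print(s['t'],s['tool_pos'].round(4),s['joint_velocities'].round(3),s['eef_rot'].round(4))
c=circ('spacer_ring',.052);cv2.imwrite('pics/w5.png',c['pixels'])
c=circ('spacer_ring',.052,'top');c=circ('spacer_ring',.052,'side')
```

```text
10.65 [ 0.3663 -0.2558  0.1556] [-0.007  0.038 -0.068 -0.    -0.004 -0.035] [ 4.069e-01  9.135e-01 -1.000e-04  3.000e-04]
spacer_ring 0.7 [257.1, 258.6, 53.9, 42.2] ell [ 414.6 -304.9] [43.5 46.3] enc [ 415.3 -305.7] 25.3 depth z 0.0525
spacer_ring 0.17 [261.1, 120.4, 79.1, 112.1] ell [ 488.2 -526.8] [213.2 720.7] enc [ 472.6 -560.4] 404.0 depth z 0.0366
```

>>> servo_tool --steps '[[[1,4,2],-0.1],[[2,8,2],-0.2],[[3,12,2],-0.3],[[4,16,2],-0.4],[[5,20,2],-0.5],[[6,24,2],-0.6],[[7,28,1],-0.7],[[7.3,29.6,-1],-0.734],[[7.3,29.6,-3],-0.734],[[7.3,29.6,-3],-0.734],[[7.3,29.6,-3],-0.734]]' --fingers 0.8

```text
t: 11.87
tool_pos: [0.4395, 0.0396, 0.1241]
eef_rot: [0.707, 0.707, -0.001, -0.001]
force: [0.4, -0.1, 0.1]
finger_gap: 0.8
```

Run:
```python
from circ import *
s=ctrl.get_state(); print(s['t'],s['tool_pos'].round(4),s['joint_velocities'].round(3),s['eef_rot'].round(4))
c=circ('back_plate',.031);cv2.imwrite('pics/w6.png',c['pixels'])
```

```text
11.8667 [0.4395 0.0396 0.1241] [-0.035 -0.044 -0.016 -0.     0.014 -0.004] [ 0.7071  0.7071 -0.001  -0.0009]
back_plate 0.95 [251.8, 186.5, 57.6, 54.0] ell [440.1  40.2] [47.8 49.3] enc [440.1  40.1] 25.3 depth z 0.0322
```

>>> servo_tool --steps '[[[0,0,-3],0],[[0,0,-5.5],0],[[0,0,-7],0],[[0,0,-7.6],0],[[0,0,-7.6],0],[[0,0,-7.6],0],[[0,0,-7.6],0]]' --fingers 0.75

```text
t: 12.55
tool_pos: [0.4407, 0.0391, 0.0499]
eef_rot: [0.708, 0.706, 0.001, 0.001]
force: [-0.9, 0.6, 0.2]
finger_gap: 0.75
```

>>> servo_tool --steps '[[[0,0.08,-0.4],0],[[0,0.08,-0.4],0],[[0,0.08,-0.4],0],[[0,0.08,-0.4],0]]'

```text
t: 12.88
tool_pos: [0.4399, 0.0403, 0.0448]
eef_rot: [0.708, 0.706, 0.0, 0.0]
force: [0.1, -0.7, 0.1]
finger_gap: 0.751
```

>>> servo_tool --steps '[[[0,0,0],0],[[0,0,0],0],[[0,0,0],0],[[0,0,0],0],[[0,0,0],0],[[0,0,0],0]]' --fingers 0.3 --newtons 15

```text
t: 13.38
tool_pos: [0.4398, 0.0403, 0.0446]
eef_rot: [0.708, 0.706, -0.0, -0.0]
force: [0.1, 0.6, 1.0]
finger_gap: 0.527
```

>>> servo_tool --steps '[[[0,0,4],0],[[0,0,8],0],[[0,-2,11],0.1],[[-1,-6,13],0.2],[[-2.5,-10,13],0.3],[[-4,-14,13],0.4],[[-5,-18,13],0.5],[[-6,-22,13],0.6],[[-7,-26,13],0.7],[[-7.4,-29.5,13],0.8],[[-7.4,-29.5,13],0.936],[[-7.4,-29.5,13],0.936]]'

```text
t: 14.38
tool_pos: [0.3651, -0.2587, 0.1747]
eef_rot: [0.31, 0.951, -0.001, 0.001]
force: [0.8, 0.2, -0.6]
finger_gap: 0.533
```

>>> servo_tool --steps '[[[2.5,-2.5,-1],0],[[5.1,-5.2,-2],0],[[5.1,-5.2,-4.5],0],[[5.1,-5.2,-6],0],[[5.1,-5.2,-6],0],[[5.1,-5.2,-6],0],[[5.1,-5.2,-6],0]]'

```text
t: 14.97
tool_pos: [0.4171, -0.3066, 0.1156]
eef_rot: [0.313, 0.95, -0.0, 0.0]
force: [0.6, -0.6, -0.7]
finger_gap: 0.531
```

>>> servo_tool --steps '[[[0,0,-1.5],0],[[0,0,-2.5],0],[[0,0,-3],0],[[0,0,-3.5],0],[[0,0,-4],0],[[0,0,-4.3],0],[[0,0,-4.3],0],[[0,0,-4.3],0],[[0,0,-4.3],0]]'

```text
t: 15.72
tool_pos: [0.4169, -0.3068, 0.0718]
eef_rot: [0.313, 0.95, -0.0, 0.0]
force: [0.2, -0.1, -0.4]
finger_gap: 0.531
```

>>> servo_tool --steps '[[[0,0,-0.05],0],[[0,0,-0.05],0],[[0,0,-0.05],0],[[0,0,-0.05],0],[[0,0,-0.05],0]]' --fingers 0.68

```text
t: 16.13
tool_pos: [0.4168, -0.3067, 0.0712]
eef_rot: [0.313, 0.95, -0.0, 0.0]
force: [-0.5, 0.1, -0.0]
finger_gap: 0.677
```

>>> servo_tool --steps '[[[0,0,1],0],[[0,0,3],0],[[0,0,6.5],0],[[-1,1,9],0],[[-3,2,10.5],0],[[-4.8,3.6,10.5],0],[[-4.8,3.6,10.5],0],[[-4.8,3.6,10.5],0],[[-4.8,3.6,10.5],0]]'

```text
t: 16.88
tool_pos: [0.3693, -0.2711, 0.1766]
eef_rot: [0.313, 0.95, -0.0, 0.0]
force: [0.7, 0.3, 0.5]
finger_gap: 0.679
```

Run:
```python
from circ import *
s=ctrl.get_state(); print(s['t'],s['tool_pos'].round(4),s['joint_velocities'].round(3),s['eef_rot'].round(4))
c=circ('back_plate',.058)
n=np.array([.4173,-.3065,0]);a=-.637;Rm=np.array([[np.cos(a),-np.sin(a),0],[np.sin(a),np.cos(a),0],[0,0,1]])
im=c['pixels']; hsv=cv2.cvtColor(im,cv2.COLOR_BGR2HSV)
red=cv2.inRange(hsv,(0,180,80),(4,255,255))|cv2.inRange(hsv,(174,180,80),(180,255,255))
P=(mp(c,red)-n)@Rm; P=P[(abs(P[:,0]-.058)<.04)&(abs(P[:,1]-.045)<.05)]
print('red',len(P),np.median(P,0).round(4),P.min(0).round(4),P.max(0).round(4))
v,u=np.mgrid[0:420,0:560]; Q=(pts(c,np.c_[u.ravel(),v.ravel()])-n)@Rm
Q=Q[(Q[:,0]>.035)&(Q[:,0]<.12)&(abs(Q[:,1])<.08)&(Q[:,2]>.05)&(Q[:,2]<.2)]
print('max z cells (rows x 35..120 step 10, cols y -80..80 step 10)')
for x in np.arange(.035,.12,.01):
  print(round(x,3),[int(1000*max(Q[(Q[:,0]>=x)&(Q[:,0]<x+.01)&(Q[:,1]>=y)&(Q[:,1]<y+.01)][:,2],default=0)) for y in np.arange(-.08,.08,.01)])
cv2.imwrite('pics/w7.png',cv2.resize(im[0:300,120:440],None,fx=1.8,fy=1.8))
```

```text
16.8833 [ 0.3693 -0.2711  0.1766] [ 0.001  0.02  -0.009  0.001 -0.003  0.002] [ 3.130e-01  9.497e-01 -2.000e-04  5.000e-04]
back_plate 0.6 [252.0, 241.6, 54.2, 45.7] ell [ 415.9 -306.7] [48.7 50.4] enc [ 415.7 -306.5] 25.8 depth z 0.0588
red 110 [0.052  0.0449 0.1198] [0.0498 0.0421 0.1121] [0.0585 0.049  0.1282]
max z cells (rows x 35..120 step 10, cols y -80..80 step 10)
0.035 [0, 0, 0, 0, 0, 0, 0, 0, 0, 0, 0, 0, 0, 0, 0, 0]
0.045 [0, 0, 0, 0, 0, 0, 0, 0, 0, 0, 0, 110, 128, 111, 0, 0]
0.055 [0, 0, 0, 0, 0, 0, 0, 0, 0, 0, 0, 0, 122, 0, 0, 0]
0.065 [0, 0, 0, 0, 0, 0, 0, 0, 0, 0, 0, 106, 110, 68, 0, 0]
0.075 [0, 0, 0, 0, 0, 88, 85, 0, 0, 80, 88, 99, 83, 0, 0, 0]
0.085 [0, 0, 0, 0, 82, 91, 91, 88, 88, 89, 91, 85, 0, 0, 0, 0]
0.095 [0, 0, 0, 0, 81, 0, 81, 80, 0, 80, 59, 81, 0, 0, 0, 0]
0.105 [0, 0, 0, 0, 0, 0, 68, 0, 0, 0, 0, 0, 0, 0, 0, 0]
0.115 [0, 0, 0, 0, 0, 0, 54, 0, 0, 54, 0, 0, 0, 0, 0, 0]
```

View pics/w7.png

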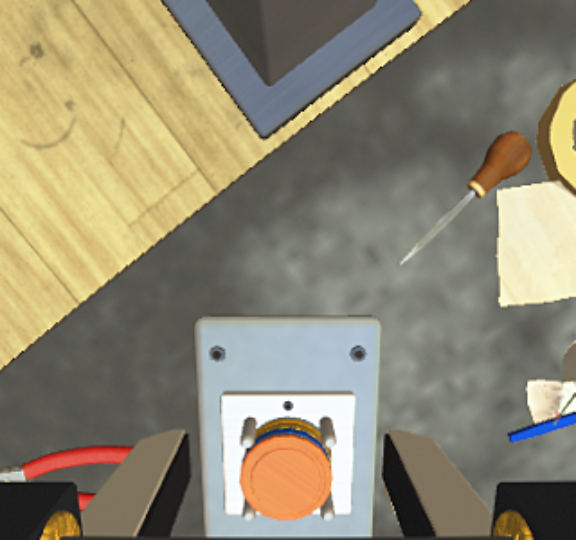

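>>> servo_tool --steps '[[[3,-1.5,1.4],0],[[6,-3,1.4],0],[[9,-4.5,1.4],0],[[10.3,-5.1,1.4],0],[[10.3,-5.1,1.4],0],[[10.3,-5.1,1.4],0],[[10.3,-5.1,1.4],0],[[10.3,-5.1,0],0],[[10.3,-5.1,-2],0],[[10.3,-5.1,-3.4],0],[[10.3,-5.1,-3.4],0],[[10.3,-5.1,-3.4],0]]' --fingers 0

```text
t: 17.98
tool_pos: [0.4711, -0.3214, 0.1422]
eef_rot: [0.313, 0.95, 0.0, -0.001]
force: [0.8, -0.0, -0.1]
finger_gap: 0.007
```

>>> servo_tool --steps '[[[0.4,0.5,0],0],[[0.7,0.95,0],0],[[1.0,1.35,0],0],[[1.3,1.75,0],0],[[1.55,2.1,0],0],[[1.75,2.35,-0.2],0],[[1.93,2.6,-0.35],0],[[1.93,2.6,-0.5],0],[[1.93,2.6,-0.5],0],[[1.93,2.6,-0.5],0],[[1.93,2.6,-0.5],0],[[1.93,2.6,-0.5],0]]'

```text
t: 18.98
tool_pos: [0.491, -0.2958, 0.1371]
eef_rot: [0.313, 0.95, 0.0, -0.0]
force: [-0.6, 0.1, -0.8]
finger_gap: 0.002
```

>>> servo_tool --steps '[[[0,0,0],0],[[0,0,3],0],[[0,0,6],0],[[-3,2,7],0],[[-6,4.5,7],0],[[-9,7,7],0],[[-9,7,7],0],[[-9,7,7],0],[[-9,7,7],0]]'

```text
t: 19.73
tool_pos: [0.4017, -0.2262, 0.2077]
eef_rot: [0.313, 0.95, -0.0, 0.001]
force: [0.3, 0.1, 0.2]
finger_gap: 0.007
```

Run:
```python
from circ import *
s=ctrl.get_state(); print(s['t'],s['tool_pos'].round(4),s['joints'].round(2))
n=np.array([.4173,-.3065,0]);a=-.637;Rm=np.array([[np.cos(a),-np.sin(a),0],[np.sin(a),np.cos(a),0],[0,0,1]])
o=[]
for cn in ['top','side','wrist']:
    c=cam(cn)
    im=c['pixels']; hsv=cv2.cvtColor(im,cv2.COLOR_BGR2HSV)
    red=cv2.inRange(hsv,(0,130,80),(6,255,255))|cv2.inRange(hsv,(172,130,80),(180,255,255))
    P=(mp(c,red)-n)@Rm; P=P[(abs(P[:,0]-.058)<.03)&(abs(P[:,1]-.055)<.05)&(P[:,2]>.09)]
    if len(P): print(cn,'red',len(P),np.median(P,0).round(4),P.min(0).round(4),P.max(0).round(4))
    p=proj(c,(n+Rm@[.058,.06,.12])[None])[0].astype(int); w=32 if cn!='wrist' else 60
    y,x=max(p[1]-w,0),max(p[0]-w,0)
    k=im[y:y+2*w,x:x+2*w]
    if k.size: o.append(cv2.resize(k,(260,260),interpolation=cv2.INTER_CUBIC))
for m in mask('wrist','back_plate')[:1]: print('plate',m['conf'],m['bbox'])
cv2.imwrite('pics/c8.png',np.hstack(o))
```

```text
19.7333 [ 0.4017 -0.2262  0.2077] [-0.61  0.23  1.91  0.    1.01 -1.55]
top red 30 [0.0564 0.06   0.1185] [0.0509 0.0479 0.109 ] [0.062  0.0701 0.1303]
side red 23 [0.0551 0.0684 0.1223] [0.0487 0.0412 0.0959] [0.0853 0.0754 0.1271]
wrist red 55 [0.0568 0.0552 0.1169] [0.0514 0.0524 0.1146] [0.065  0.057  0.1196]
plate 0.82 [204.4, 233.3, 46.0, 34.7]
```

View pics/c8.png

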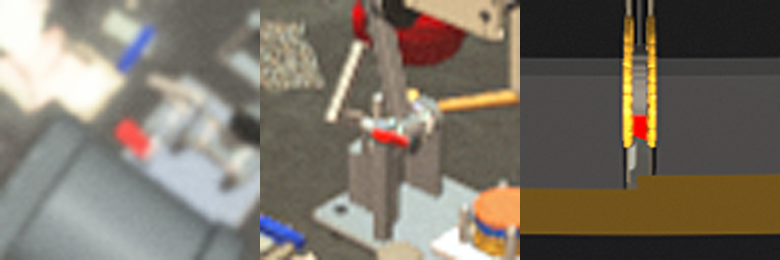

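>>> servo_tool --steps '[[[3,-2,0],0],[[6,-4,0],0],[[9,-5.5,0],0],[[10,-6.05,-2],0],[[10,-6.05,-4],0],[[10,-6.05,-4],0],[[10,-6.05,-5],0],[[10,-6.05,-6],0],[[10,-6.05,-6.7],0],[[10,-6.05,-7.05],0],[[10,-6.05,-7.05],0],[[10,-6.05,-7.05],0]]'

```text
t: 20.93
tool_pos: [0.5011, -0.2863, 0.1369]
eef_rot: [0.313, 0.95, -0.0, 0.0]
force: [0.9, -0.3, 0.5]
finger_gap: 0.006
```

Run:
```python
from circ import *
s=ctrl.get_state(); print(s['t'],s['tool_pos'].round(4),s['force'].round(2))
n=np.array([.4173,-.3065,0]);a=-.637;Rm=np.array([[np.cos(a),-np.sin(a),0],[np.sin(a),np.cos(a),0],[0,0,1]])
print(((s['tool_pos']-n)@Rm).round(4))
```

```text
20.9333 [ 0.5011 -0.2863  0.1369] [ 0.92 -0.26  0.49]
[0.0554 0.0661 0.1369]
```

>>> servo_tool --steps '[[[0,0,-0.1],0],[[0,0,-0.2],0],[[0,0,-0.2],0],[[0,0,-0.2],0]]'

```text
t: 21.27
tool_pos: [0.5014, -0.2864, 0.1355]
eef_rot: [0.313, 0.95, -0.0, 0.001]
force: [-2.0, 0.7, 6.2]
finger_gap: 0.006
```

>>> servo_tool --steps '[[[0,0,3],0],[[0,0,6.5],0],[[-2,1,10],0],[[-2,1,14],-0.12],[[-2,1,17],-0.24],[[-2,1,19.5],-0.36],[[-2,1,19.5],-0.48],[[-2,1,19.5],-0.6],[[-2,1,19.5],-0.72],[[-2,1,19.5],-0.84],[[-2,1,19.5],-0.96],[[-2,1,19.5],-1.08]]' --fingers 0.55

```text
t: 22.27
tool_pos: [0.481, -0.2762, 0.3298]
eef_rot: [0.759, 0.651, -0.0, 0.0]
force: [-0.5, -0.5, 0.5]
finger_gap: 0.547
```

>>> servo_tool --steps '[[[1,-2.5,0],-0.12],[[2.5,-5.5,0],-0.24],[[4,-9,0],-0.36],[[5.4,-11.75,0],-0.49],[[5.4,-11.75,0],-0.49],[[5.4,-11.75,0],-0.49],[[5.4,-11.75,0],-0.49]]'

```text
t: 22.85
tool_pos: [0.5349, -0.3932, 0.3296]
eef_rot: [0.892, 0.451, -0.0, -0.0]
force: [0.1, -0.7, -0.5]
finger_gap: 0.55
```

Run:
```python
from circ import *
s=ctrl.get_state(); print(s['t'],s['tool_pos'].round(4),s['joints'].round(2),s['eef_rot'].round(3))
n=np.array([.4173,-.3065,0]);a=-.637;Rm=np.array([[np.cos(a),-np.sin(a),0],[np.sin(a),np.cos(a),0],[0,0,1]])
print(((s['tool_pos']-n)@Rm).round(4))
for cn in ['wrist','side']:
    c=cam(cn)
    cv2.imwrite('pics/w9%s.png'%cn,c['pixels'])
    for m in mask(cn,'pull_bar')[:2]:
        P=(mp(c,m['region'])-n)@Rm; print(cn,m['conf'],m['bbox'],np.median(P,0).round(4),np.percentile(P,5,0).round(3),np.percentile(P,95,0).round(3))
```

```text
22.85 [ 0.5349 -0.3932  0.3296] [-0.7   0.5   1.2   0.    1.44 -0.07] [ 0.892  0.451 -0.    -0.   ]
[1.461e-01 2.000e-04 3.296e-01]
side 0.69 [265.7, 116.3, 20.8, 15.2] [0.1424 0.0027 0.2575] [ 0.138 -0.063  0.234] [0.173 0.043 0.262]
```

View pics/w9wrist.png

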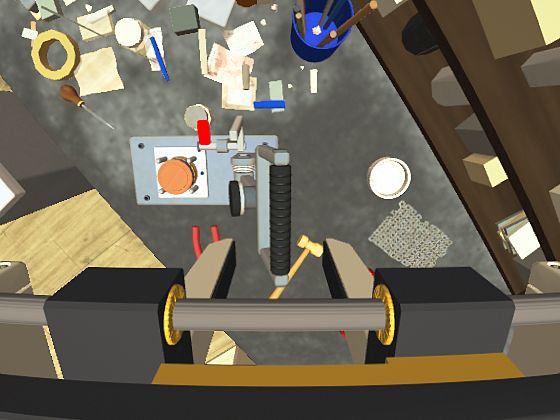

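>>> servo_tool --steps '[[[0,0,-2],0],[[0,0,-4],0],[[0,0,-6],0],[[0,0,-7],0],[[0,0,-7.5],0],[[0,0,-7.5],0],[[0,0,-7.5],0]]'

```text
t: 23.63
tool_pos: [0.5354, -0.3938, 0.2557]
eef_rot: [0.893, 0.451, 0.0, 0.001]
force: [0.2, 0.2, 0.6]
finger_gap: 0.549
```

>>> servo_tool --steps '[[[0,0,0],0],[[0,0,0],0],[[0,0,0],0],[[0,0,0],0],[[0,0,0],0],[[0,0,0],0],[[0,0,0],0]]' --fingers 0.05 --newtons 30

```text
t: 24.22
tool_pos: [0.5353, -0.3939, 0.2547]
eef_rot: [0.893, 0.451, 0.0, 0.0]
force: [0.6, -0.5, 0.3]
finger_gap: 0.162
```

Run:
```python
import numpy as np
def d(t):
    p=np.radians(t-15); q=-18*np.sin(p)-18*np.sin(np.radians(15)); return np.array([.804*q,-.595*q,18*np.cos(p)-18*np.cos(np.radians(15))])
o=[d(t).round(2).tolist() for t in range(5,61,5)];print([[x,0] for x in o])
b=d(60).round(2)
print([[(d(t)-b).round(2).tolist(),0] for t in [65,70,75,80,85,90,94,97,99,101,101]])
for t in (103,104,105,106): print(t,(d(t)-d(101)).round(2))
```

```text
[[[-1.23, 0.91, 0.34], 0], [[-2.48, 1.84, 0.54], 0], [[-3.75, 2.77, 0.61], 0], [[-5.01, 3.71, 0.54], 0], [[-6.26, 4.63, 0.34], 0], [[-7.49, 5.54, 0.0], 0], [[-8.7, 6.43, -0.47], 0], [[-9.86, 7.3, -1.07], 0], [[-10.98, 8.13, -1.8], 0], [[-12.05, 8.91, -2.64], 0], [[-13.05, 9.66, -3.6], 0], [[-13.98, 10.35, -4.66], 0]]
[[[-0.85, 0.63, -1.16], 0], [[-1.62, 1.2, -2.4], 0], [[-2.3, 1.7, -3.73], 0], [[-2.88, 2.13, -5.12], 0], [[-3.36, 2.49, -6.57], 0], [[-3.74, 2.77, -8.07], 0], [[-3.97, 2.94, -9.29], 0], [[-4.1, 3.03, -10.22], 0], [[-4.16, 3.07, -10.85], 0], [[-4.2, 3.11, -11.47], 0], [[-4.2, 3.11, -11.47], 0]]
103 [-0.03  0.02 -0.63]
104 [-0.03  0.02 -0.94]
105 [-0.04  0.03 -1.26]
106 [-0.03  0.02 -1.57]
```

>>> servo_tool --steps '[[[-1.23,0.91,0.34],0],[[-2.48,1.84,0.54],0],[[-3.75,2.77,0.61],0],[[-5.01,3.71,0.54],0],[[-6.26,4.63,0.34],0],[[-7.49,5.54,0.0],0],[[-8.7,6.43,-0.47],0],[[-9.86,7.3,-1.07],0],[[-10.98,8.13,-1.8],0],[[-12.05,8.91,-2.64],0],[[-13.05,9.66,-3.6],0],[[-13.98,10.35,-4.66],0]]'

```text
t: 25.22
tool_pos: [0.3952, -0.2908, 0.2084]
eef_rot: [0.893, 0.451, 0.0, 0.002]
force: [3.0, -7.4, -3.2]
finger_gap: 0.164
```

>>> servo_tool --steps '[[[-0.85,0.63,-1.16],0],[[-1.62,1.2,-2.4],0],[[-2.3,1.7,-3.73],0],[[-2.88,2.13,-5.12],0],[[-3.36,2.49,-6.57],0],[[-3.74,2.77,-8.07],0],[[-3.97,2.94,-9.29],0],[[-4.1,3.03,-10.22],0],[[-4.16,3.07,-10.85],0],[[-4.2,3.11,-11.47],0],[[-4.2,3.11,-11.47],0]]'

```text
t: 26.13
tool_pos: [0.3531, -0.2598, 0.093]
eef_rot: [0.893, 0.451, -0.0, 0.0]
force: [-6.0, -4.6, 5.9]
finger_gap: 0.159
```

Run:
```python
from h import *
s=ctrl.get_state(); print(s['t'],s['tool_pos'].round(4),s['force'].round(2),s['finger_gap'])
n=np.array([.4173,-.3065,0]);a=-.637;Rm=np.array([[np.cos(a),-np.sin(a),0],[np.sin(a),np.cos(a),0],[0,0,1]])
print(((s['tool_pos']-n)@Rm).round(4), s['force']@Rm)
```

```text
26.1333 [ 0.3531 -0.2598  0.093 ] [-6.02 -4.6   5.87] 0.15923574503766585
[-0.0794 -0.0006  0.093 ] [-2.09959553 -7.28071534  5.87121817]
```

>>> servo_tool --steps '[[[-0.05,-0.04,-0.3],0],[[-0.07,-0.04,-0.6],0],[[-0.07,-0.04,-0.9],0],[[-0.07,-0.04,-1.1],0],[[-0.07,-0.04,-1.1],0],[[-0.07,-0.04,-1.1],0],[[-0.07,-0.04,-1.1],0]]'

```text
t: 26.72
tool_pos: [0.3526, -0.2597, 0.0829]
eef_rot: [0.893, 0.451, -0.0, 0.0]
force: [-4.3, 1.7, 11.0]
finger_gap: 0.163
```

>>> servo_tool --steps '[[[0,0,-0.15],0],[[0,0,-0.3],0],[[0,0,-0.3],0],[[0,0,-0.3],0],[[0,0,-0.3],0],[[0,0,-0.3],0],[[0,0,-0.3],0],[[0,0,-0.3],0]]'

```text
t: 27.38
tool_pos: [0.3527, -0.2597, 0.0803]
eef_rot: [0.893, 0.451, -0.0, 0.0]
force: [-6.0, 3.4, 17.1]
finger_gap: 0.165
```

Run:
```python
from circ import *
s=ctrl.get_state(); print(s['t'],s['tool_pos'].round(4),s['force'].round(2),s['finger_gap'])
n=np.array([.4173,-.3065,0]);a=-.637;Rm=np.array([[np.cos(a),-np.sin(a),0],[np.sin(a),np.cos(a),0],[0,0,1]])
c=cam('side'); im=c['pixels']
p=proj(c,(n+Rm@[.0,.0,.06])[None])[0].astype(int); print(p)
cv2.imwrite('pics/s10.png',cv2.resize(im[p[1]-60:p[1]+60,p[0]-70:p[0]+70],None,fx=5,fy=5,interpolation=cv2.INTER_CUBIC))
```

```text
27.3833 [ 0.3527 -0.2597  0.0803] [-5.95  3.39 17.08] 0.16471345776149623
[310 200]
```

View pics/s10.png

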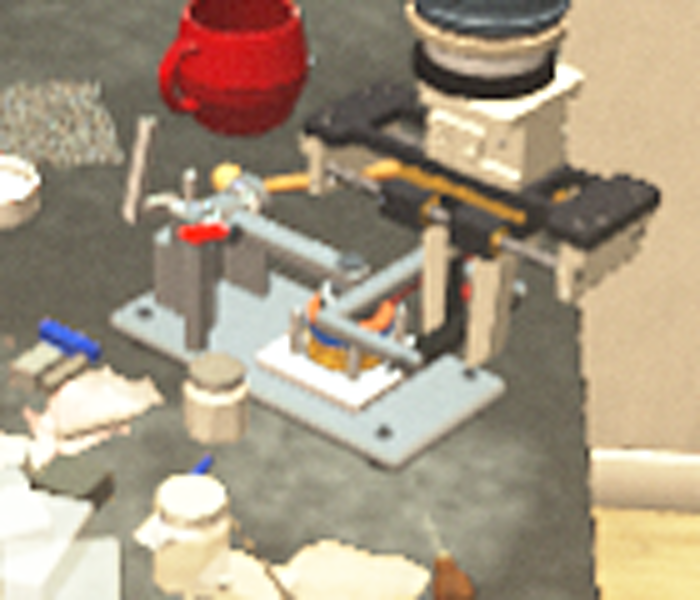

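```bash
python3 -c "
from h import *
print(workorder.hand_in()); s=ctrl.get_state(); print(s['t'],s['tool_pos'],s['force'],s['finger_gap'])"
```

```text
the job is handed in; nothing more can be done
None
the job is handed in; nothing more can be done
```

I finished the stack, flipped the catch and pulled the arm down to its stop. I handed in at about 27 s, still gripping the bar with the 30 N setting. The hand-in gave no verdict.

**Stack:** The ring's top measured at about 52.5 mm (52 expected) and the plate's top at about 58.8 mm (58 expected). The plate's centre measured about 1.4 mm off the nest axis, inside the 3 mm limit. The gripper partly hid the ring and plate in those pictures, so the centres are less certain than the heights.

**Catch:** The first push left it at only about 1.0 to 1.1 rad by my estimate, too close to the 1.05 rad limit. I pushed again until about 6 N built up at the stop, and the next wrist picture showed the tab lying over to the left.

**Press arm:** At the end the TCP was at z = 80.3 mm, where the bar should be at the lower stop, with about 17 N up on the tool. The last side picture shows the arm level and the foot on the copper plate. I couldn't read the foot force directly. There was also about 7 N of sideways force while pulling, which I eased.

I didn't touch the loose tools, wax ring or dish, but I didn't measure their positions again at the end.

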